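# Press down the eyelet jig's three knock-out pins in order

### The arm

A 6-joint arm with a two-finger parallel gripper is mounted at the origin on a cart in front of the work surface, level with it; the furniture and walls round the work are solid. World frame = base frame: x ahead of the robot, y to its left, z up, the work surface at z = 0. Lengths are in m, angles in rad, forces in N, time in s.
With the tool pointing down it reaches from about 0.225 to 0.875 m from the base axis. Payload 3.4 kg.
Tool frame: the origin (TCP) lies midway between the tips of the shut fingers; the grasp point (between the pads) lies 19 mm behind it; z points along the fingers, y is the line along which they close (so a half turn about z gives the same grasp; the last joint's range is limited). The gripper opens to 85 mm and grips with 20 to 120 N. Pads are 22 mm wide; open, the fingers measure 114 mm over their backs; the gripper's body (76 mm by 85 mm) begins 54 mm behind the grasp point. The pads swing forward as they close: fully open they stand 13 mm farther back than shut.
Start: joints at [-1.409, 0.276, 1.505, -0, 1.361, -0.121], TCP at [0.16, -0.552, 0.231] pointing down, gripper open.
Joint ranges: [-2.89, 2.89], [-0.75, 2.08], [0.22, 2.7], [-1.18, 4.32], [0.11, 2.71], [-2.7, 2.7]. Speed limits (rad/s): [2.57, 2.57, 3.14, 3.14, 3.14, 3.14].

### API

Orientations are given as a 3x3 rotation matrix whose columns are the frame's x, y, z axes.
In Python, from cell import r gives the robot as it stands.
- The arm moves only by the tool jog_arm, never from a script. Its argument "commands" is one flat list of numbers, 7 for each row, row after row: the finger opening in mm, from 0 to 85.4, then the shift along the world's x, y, z each as a share of 150 mm, from -1 to 1, then the turn, a rotation vector about the world's x, y, z each as a share of 8 degrees, from -1 to 1. In form: [hand, dx, dy, dz, rx, ry, rz, hand, dx, dy, dz, rx, ry, rz, ...]. A call has 1 to 12 rows; each row shifts and turns the commanded pose from where the row before left it; what a row does not reach is not made up. A row lasts 1/10 s, in which the tool goes at most 50 mm and 8.59 degrees, less where a joint would pass 70% of its speed; a pose out of reach is approached as far as the arm can. A call with a number of a shift or a turn outside -1 to 1 is refused whole. A call with a gripper value outside its range is refused whole. The fingers move at their own pace and stop on an object; "force" is the grip in N (left out, the last holds). Time passes only in rows, so rows that do not move let the fingers close. It gives the time, the measured TCP pose, the force, the opening and the grip force at its end, in the units of the state.
- r.sense(): the state, without advancing time (a new reading comes with each control period).
- r.snapshot(name): name is "scene" or "top" or "wrist"; returns the picture (420x560x3 uint8, red, green, blue); there is no depth.
- r.camera_info(name): a dict with "intrinsics" (3x3 intrinsics, pixels), "rvec" (rotation vector, rad) and "tvec" (3), from world to camera coordinates, as OpenCV has them; the wrist camera has in their place "T_tool_cam" (4x4, takes a point from camera to tool coordinates, whose origin is the TCP and whose axes are the flange's). Camera axes: x right, y down, z forward; pixel columns grow to the right and rows downward; lengths in m; the calibration is good to about 2 mm. The wrist camera is an equidistant fisheye: a pixel r from the principal point sees the ray r / f radians off the axis. A picture is of the moment at which its call begins: read the wrist's pose just before it. camera_info takes no time and is no camera call.
- r.close_job(): hands the job in; it is judged then, once.
The state is a dict: "time": time; "q": joint angles; "joint_vel": joint speeds; "tau": joint torques, N m; "tcp_pos": TCP position; "eef_rot": TCP orientation; "force": force on the tool from outside, world axes, zero at the start; "torque": the same for the moment, N m; "gripper_width": opening from 0.0 (shut) to 1.0 (fully open); "grip_force": force on a finger pad.
Only numpy, scipy, OpenCV 4.12 (cv2) and the standard library are available. Lean on these libraries where they do the work, as an engineer would, in place of code of your own. Each camera call takes 0.05 s, during which the arm holds its last target. There are 200 camera calls.

### The job

The three knock-out pins of the eyelet jig are still raised from the last part: touch them down for the next one, lightly pressing each head with the fingertips until it rests on its rubber washer, and lifting the fingers off before going to the next. Take the wide round pin first, then the square one, then the slim round one, and do not touch a pin before its turn. Do not pull any pin up, and leave the wax block, the thread spool and the punch beside the jig where they are.

Things in the scene. Friction and masses are not known exactly. Their poses are not given: they have to be found in the camera images.
- jig: Eyelet jig: aluminium plate 120 x 250 x 12 mm fixed to the bench; place varies, yaw within 0.4 rad. Origin: centre of its underside; x across the width (away from the robot when unturned), y along the length, z up. Three pin guides in a row along y, 80 mm apart, the middle one at its centre; which pin stands where varies. Its rail, screws and dowels are at most 22 mm above the bench.
- wide_pin_top (a point): Centre of the flat top of the wide round pin's steel head, a round disc 36 mm across, 14 mm thick; 60 mm above the bench when raised, 48 mm when down; moves with the head. z up, x and y as the jig's. Under it a dark guide collar 36 mm across (top 30 mm above the bench) with a rubber washer 20 mm across (top 34 mm).
- wide_pin (a joint): How far the wide round pin is pushed down, m: 0 = raised (starts at 0 to 0.003), 0.012 = down on its washer. Slides straight down against about 2.5 N of friction and stays where left (no spring). Pressing on squeezes the rubber about 1 mm for each 4 N. It can be pulled up to -0.006, which is not wanted.
- square_pin_top (a point): Centre of the flat top of the square pin's steel head, a square block 22 x 22 mm, 14 mm thick; 60 mm above the bench when raised, 48 mm when down; moves with the head. z up, x and y as the jig's. Under it a dark guide collar 36 mm across (top 30 mm above the bench) with a rubber washer 20 mm across (top 34 mm).
- square_pin (a joint): How far the square pin is pushed down, m: 0 = raised (starts at 0 to 0.003), 0.012 = down on its washer. Slides straight down against about 2.5 N of friction and stays where left (no spring). Pressing on squeezes the rubber about 1 mm for each 4 N. It can be pulled up to -0.006, which is not wanted.
- slim_pin_top (a point): Centre of the flat top of the slim round pin's steel head, a round stud 14 mm across, 14 mm thick; 60 mm above the bench when raised, 48 mm when down; moves with the head. z up, x and y as the jig's. Under it a dark guide collar 36 mm across (top 30 mm above the bench) with a rubber washer 20 mm across (top 34 mm).
- slim_pin (a joint): How far the slim round pin is pushed down, m: 0 = raised (starts at 0 to 0.003), 0.012 = down on its washer. Slides straight down against about 2.5 N of friction and stays where left (no spring). Pressing on squeezes the rubber about 1 mm for each 4 N. It can be pulled up to -0.006, which is not wanted.
- wax_block: Bystander: loose pale wax block 34 x 62 x 24 mm, behind the jig (on the far side from the robot). Origin: centre of its underside.
- spool: Bystander: loose upright pale thread spool, 38 mm across, 49 mm high, behind the jig. Origin: centre of its underside.
- punch: Bystander: loose dark steel drive punch lying in front of the jig (on the robot's side), 104 mm long along its y, 21 mm thick. Origin: centre of its underside.
- press_foot (a point): Obstacle, not part of the job: the tall green eyelet press, fixed, always at this point (centre of its foot, on the bench). Foot 170 x 110 mm, long side nearly along world x; column, head and lever rise to 0.37 m. On world axes it stays within 0.14 m of this point in x and 0.08 m in y. Go round it on the robot's side.

How it is judged:
On the way, in this order (a step that is already met when the one before it is completed fails the run):
1. the wide round pin is down and let go, the later pins still raised (value of joint wide_pin above 0.01 m and value of joint each of square_pin, slim_pin below 0.0045 m and contact force between the fingers and wide_pin below 0.2 N), for 0.1 s.
2. the square pin is down and let go, the later pins still raised (value of joint each of wide_pin, square_pin above 0.01 m and value of joint slim_pin below 0.0045 m and contact force between the fingers and square_pin below 0.2 N), for 0.1 s.
3. the slim round pin is down and let go (value of joint each of wide_pin, square_pin, slim_pin above 0.01 m and contact force between the fingers and slim_pin below 0.2 N), for 0.1 s.
At the end, for the whole second after the job is handed in: All three pins are down (within 2 mm of the full 12 mm, or on the rubber), and the wax block, spool and punch are at rest within 10 mm of where they were (value of joint each of wide_pin, square_pin, slim_pin above 0.01 m and distance of each of wax_block, spool, punch from where it was at the start of the episode below 0.01 m and linear speed of each of wax_block, spool, punch below 0.02 m/s); the robot touches nothing.
It fails at once if the square pin or the slim pin is touched or pushed before the wide round pin is down (not (value of joint wide_pin above 0.01 m) and (value of joint any of square_pin, slim_pin above 0.0045 m or contact force between any of the arm, the fingers and square_pin above 1 N or contact force between any of the arm, the fingers and slim_pin above 1 N)).
It fails at once if the slim pin is touched or pushed before the square pin is down (not (value of joint square_pin above 0.01 m) and (value of joint slim_pin above 0.0045 m or contact force between any of the arm, the fingers and slim_pin above 1 N)).
It fails at once if a pin is pressed hard (over 25 N) instead of lightly (contact force between any of the fingers, the arm and wide_pin above 25 N or contact force between any of the fingers, the arm and square_pin above 25 N or contact force between any of the fingers, the arm and slim_pin above 25 N).
It fails at once if a pin is pulled up (3 mm or more above its raised position) (value of joint any of wide_pin, square_pin, slim_pin below -0.003 m).
It fails at once if the wax block, the spool or the punch is lifted or shifted by more than 10 mm (distance of any of wax_block, spool, punch from where it was at the start of the episode above 0.01 m).
It also fails if it takes over 48 s, if anything falls off the work surface, if the arm or the gripper's body presses on something with over 40 N, if the wrist force passes 120 N, or if a joint passes its speed limit or range.

## Working session

There is one attempt and no reset: what is moved stays moved. The work goes in short steps, Python scripts to look and compute and a tool call to move; the robot and the scene stay as the last step left them, time stands still between calls to the robot, and variables do not carry over. Pictures are saved under pics/ and viewed, at most 10 in all, crops included, and the job is handed in when it is done.

Besides the shell and the picture viewer there is one more tool, called as name(argument=value, ...), one argument or row to a line, values as JSON. jog_arm: Moves the arm, as the interface text tells. Its arguments: {"type":"object","properties":{"commands":{"type":"array","items":{"type":"number"}},"force":{"type":"number"}},"required":["commands"]}

```bash
mkdir -p pics; python3 - <<'E'
from cell import r
import cv2,numpy as np
s=r.sense();print({k:np.round(v,3).tolist() for k,v in s.items()})
for n in("scene","top"):
    im=r.snapshot(n);cv2.imwrite(f"pics/{n}0.png",im[:,:,::-1]);print(r.camera_info(n))
print(r.camera_info("wrist"))
E
```

```text
{'time': 0.0, 'q': [-1.409, 0.277, 1.506, -0.0, 1.361, -0.121], 'joint_vel': [0.001, -0.0, -0.0, 0.0, -0.0, 0.001], 'tau': [-0.001, -41.677, -24.58, -0.0, 0.011, -0.0], 'tcp_pos': [0.16, -0.552, 0.23], 'eef_rot': [[0.96, 0.279, -0.0], [0.279, -0.96, 0.002], [0.0, -0.002, -1.0]], 'force': [-0.083, -0.827, -0.197], 'torque': [-0.044, 0.009, 0.016], 'grip_force': 0.0, 'gripper_width': 1.002}
{'intrinsics': array([[411.47363748,   0.        , 283.25267528],
       [  0.        , 411.47363748, 211.74425227],
       [  0.        ,   0.        ,   1.        ]]), 'rvec': array([ 1.30636723, -2.23146477,  0.96336418]), 'tvec': array([0.41338333, 0.33646642, 0.69988368])}
{'intrinsics': array([[456.47028243,   0.        , 280.51734266],
       [  0.        , 456.47028243, 208.20296318],
       [  0.        ,   0.        ,   1.        ]]), 'rvec': array([ 2.13171371, -2.10760371,  0.19412849]), 'tvec': array([0.11161676, 0.59092468, 0.83484136])}
{'intrinsics': array([[325.1922621 ,   0.        , 281.11159094],
       [  0.        , 325.1922621 , 214.11153242],
       [  0.        ,   0.        ,   1.        ]]), 'T_tool_cam': array([[ 8.91662222e-04, -9.44712220e-01, -3.27899416e-01,
         8.35342818e-02],
       [ 9.99999587e-01,  7.85553801e-04,  4.56053203e-04,
        -1.97101983e-04],
       [-1.73256401e-04, -3.27899688e-01,  9.44712530e-01,
        -1.41543336e-01],
       [ 0.00000000e+00,  0.00000000e+00,  0.00000000e+00,
         1.00000000e+00]])}
```

View pics/top0.png

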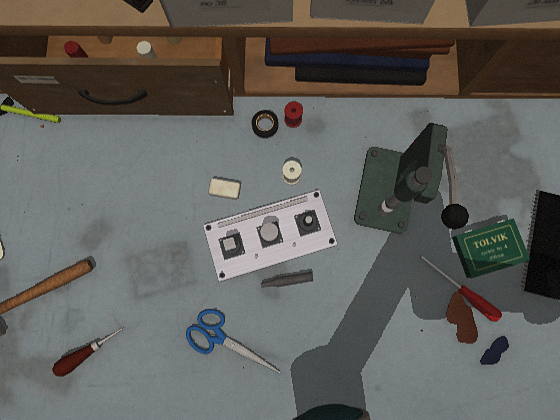

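View pics/scene0.png

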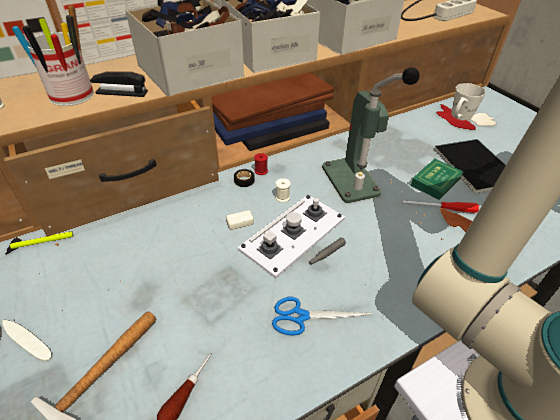

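The top view shows the jig with the square pin near (231,243), the wide one near (269,231) and the slim one near (308,219). The scene view has them near (269,239), (293,219) and (317,205). Next I'll enlarge both and segment the heads.

```bash
cat > h.py <<'E'
import cv2,numpy as np
from cell import r
def ray(n,uv):
    c=r.camera_info(n);R=cv2.Rodrigues(c["rvec"])[0];t=c["tvec"]
    d=R.T@np.linalg.solve(c["intrinsics"],[*uv,1]);return -R.T@t,d/np.linalg.norm(d)
def plane(n,uv,z):
    o,d=ray(n,uv);return o+d*(z-o[2])/d[2]
def meet(rays):
    A=sum(np.eye(3)-np.outer(d,d) for o,d in rays);b=sum((np.eye(3)-np.outer(d,d))@o for o,d in rays)
    p=np.linalg.solve(A,b);return p,[np.linalg.norm(np.cross(p-o,d)) for o,d in rays]
E
python3 - <<'E'
from h import *
t=cv2.imread("pics/top0.png")[180:290,195:345];s=cv2.imread("pics/scene0.png")[190:280,230:350]
a=cv2.resize(t,None,fx=5,fy=5,interpolation=cv2.INTER_CUBIC)[:300+250];b=cv2.resize(s,None,fx=5,fy=5,interpolation=cv2.INTER_CUBIC)
cv2.imwrite("pics/ct.png",a);cv2.imwrite("pics/cs.png",b)
for uv in [(231,243),(269,231),(308,219)]:print(plane("top",uv,.06))
E
```

```text
[0.51996135 0.21240538 0.06      ]
[0.54396585 0.13994914 0.06      ]
[0.56821145 0.06489584 0.06      ]
```

View pics/ct.png

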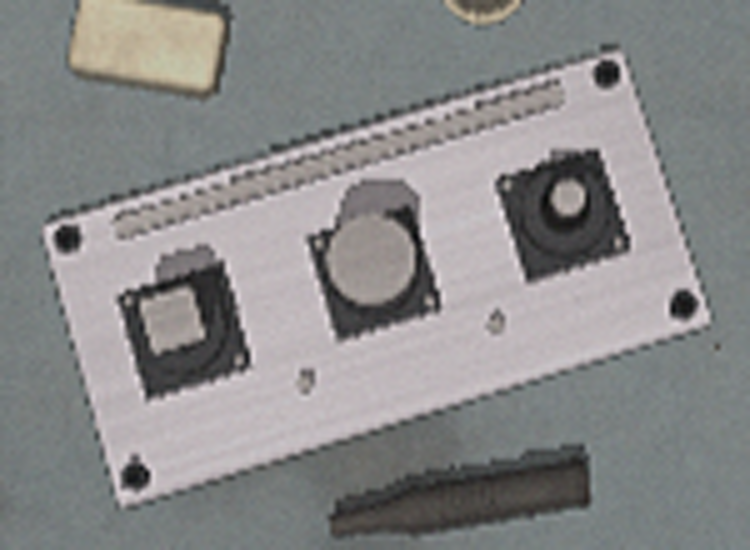

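View pics/cs.png

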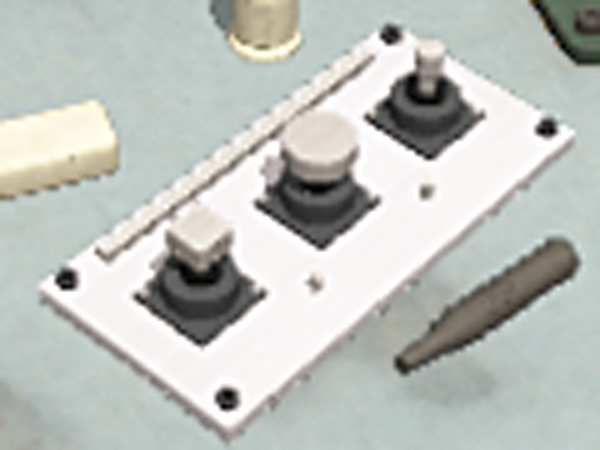

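The crops show the head tops at (173,320), (373,260) and (570,198) in the top crop, for square, wide and slim. In the scene crop they are at about (203,224), (320,136) and (430,46). Next is triangulation, checked against the plate corners.

```bash
python3 - <<'E'
from h import *
T=lambda x,y:(195+(x+.5)/5-.5,180+(y+.5)/5-.5)
S=lambda x,y:(230+(x+.5)/5-.5,190+(y+.5)/5-.5)
P=[]
for n,a,b in [("sq",(173,320),(203,224)),("wide",(373,260),(320,136)),("slim",(570,198),(430,46))]:
    p,e=meet([ray("top",T(*a)),ray("scene",S(*b))]);P.append(p);print(n,p.round(4),np.round(e,4),plane("top",T(*a),.06).round(4))
C=[plane("top",T(*a),.012) for a in [(45,220),(620,47),(712,322),(122,508)]]
C2=[plane("scene",S(*a),.012) for a in [(40,290),(388,24),(577,130),(232,430)]]
for c in (C,C2):
    c=np.array(c);m=c.mean(0);v=(c[1]-c[0]+c[2]-c[3])/2;L=np.linalg.norm(v);u=v/L;print("jig",m.round(4),L,np.linalg.norm(c[0]-c[3]),"yaw",np.arctan2(-v[1],-v[0])-np.pi/2,"pins",[(m+k*.08*u).round(4)[:2] for k in(-1,0,1)])
for k,h in [((330,520),.01),((590,460),.01),((590,505),.01),((220,100),.024),((480,0),.049)]:print(k,plane("top",T(*k),h).round(3))
E
```

```text
sq [0.5182 0.2151 0.0606] [0.0008 0.0008] [0.5188 0.2158 0.06  ]
wide [0.5432 0.1396 0.0571] [0. 0.] [0.5428 0.1395 0.06  ]
slim [0.5678 0.0638 0.0605] [0. 0.] [0.5678 0.0637 0.06  ]
jig [0.5445 0.1397 0.012 ] 0.24711935472336777 0.12102395552212089 yaw 0.3123727445188782 pins [array([0.52  , 0.2158]), array([0.5445, 0.1397]), array([0.5691, 0.0635])]
jig [0.5409 0.14   0.012 ] 0.25002084273237335 0.1177319903949484 yaw 0.32016178061715506 pins [array([0.5157, 0.2159]), array([0.5409, 0.14  ]), array([0.5661, 0.064 ])]
(330, 520) [0.445 0.157 0.01 ]
(590, 460) [0.47  0.053 0.01 ]
(590, 505) [0.452 0.053 0.01 ]
(220, 100) [0.613 0.204 0.024]
(480, 0) [0.649 0.099 0.049]
```

jog_arm(
  commands=[0,0.08,0.275,0,0,0,0,0,0.08,0.275,0,0,0,0,0,0.08,0.275,0,0,0,0,0,0.08,0.275,0,0,0,0,0,0.08,0.275,0,0,0,0,0,0.08,0.275,0,0,0,0,0,0.08,0.275,0,0,0,0,0,0.08,0.275,0,0,0,0,0,0.08,0.275,0,0,0,0,0,0.08,0.275,0,0,0,0,0,0.08,0.275,0,0,0,0,0,0.08,0.275,0,0,0,0],
)

```text
time: 1.3
tcp_pos: [0.3043, -0.0555, 0.2313]
eef_rot: [[0.96, 0.278, 0.001], [0.278, -0.96, -0.0], [0.001, 0.0, -1.0]]
force: [1.4, 0.2, -0.6]
gripper_width: -0.003
grip_force: 0.0
```

jog_arm(
  commands=[0,0.08,0.25,0,0,0,0,0,0.08,0.25,0,0,0,0,0,0.08,0.25,0,0,0,0,0,0.15,0.25,0,0,0,0,0,0.25,0.15,0,0,0,0,0,0.25,0.1,0,0,0,0,0,0.2,0.05,0,0,0,0,0,0,0,0,0,0,0],
)

```text
time: 2.1
tcp_pos: [0.4717, 0.139, 0.2305]
eef_rot: [[0.96, 0.28, 0.002], [0.28, -0.96, 0.0], [0.002, 0.0, -1.0]]
force: [0.5, -1.4, 0.8]
gripper_width: -0.002
grip_force: 0.0
```

```bash
python3 - <<'E'
from h import *
s=r.sense();im=r.snapshot("wrist");cv2.imwrite("pics/w1.png",im[:,:,::-1]);np.savez("w1.npz",p=s["tcp_pos"],R=s["eef_rot"]);print(s["tcp_pos"],s["force"])
c=r.camera_info("wrist");T=c["T_tool_cam"];K=c["intrinsics"]
for P in [(.5432,.1396,.058),(.5182,.2153,.06),(.5678,.0638,.06)]:
    v=T[:3,:3].T@(np.array(s["eef_rot"]).T@(np.array(P)-s["tcp_pos"])-T[:3,3]);h=np.hypot(*v[:2]);print(K[:2,2]+K[0,0]*np.arctan2(h,v[2])*v[:2]/h)
E
```

```text
[0.47169525 0.13898124 0.23047369] [ 0.52334062 -1.41278128  0.80458298]
[301.552987   121.11828973]
[218.50175161 125.01943655]
[382.4868057  121.75388644]
```

View pics/w1.png

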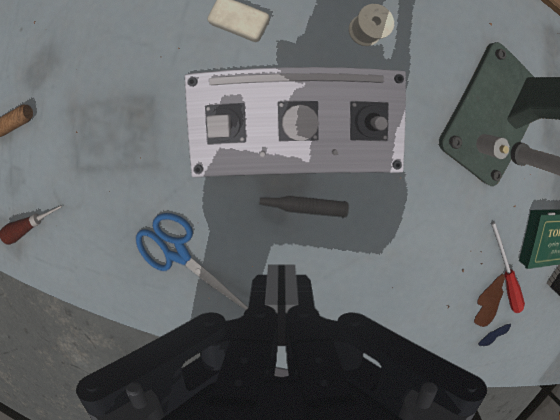

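The wrist view confirms the wide head at (301,122), the square at (218,125) and the slim at about (380,122). These agree with the predictions to a few pixels. Moving down over the wide pin.

jog_arm(
  commands=[0,0.12,0,-0.26,0,0,0,0,0.12,0,-0.26,0,0,0,0,0.12,0.003,-0.26,0,0,0,0,0.12,0.003,-0.26,0,0,0,0,0,0,-0.05,0,0,0,0,0,0,0,0,0,0],
)

```text
time: 2.75
tcp_pos: [0.5375, 0.1381, 0.0666]
eef_rot: [[0.96, 0.278, -0.005], [0.278, -0.96, -0.001], [-0.005, -0.001, -1.0]]
force: [-0.2, -0.3, -0.7]
gripper_width: 0.0
grip_force: 0.0
```

```bash
python3 - <<'E'
from h import *
s=r.sense();print(s["tcp_pos"],s["force"])
a=[cv2.resize(r.snapshot(n)[y:y+75,x:x+100,::-1],None,fx=4,fy=4,interpolation=cv2.INTER_CUBIC) for n,x,y in(("scene",245,180),("top",220,190))]
cv2.imwrite("pics/a2.png",np.hstack(a))
E
```

```text
[0.53745661 0.13809084 0.06655738] [-0.18288135 -0.30434322 -0.66842498]
```

View pics/a2.png

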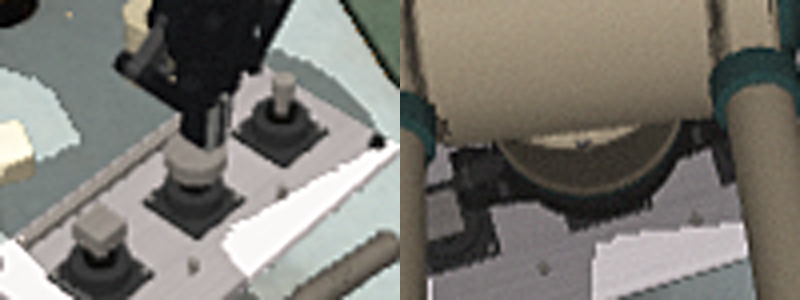

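The fingertips stand just above the wide head, at (195,145) in the scene crop, and about 5 mm short in x. Pressing now.

jog_arm(
  commands=[0,0.035,0.01,0,0,0,0,0,0,0,-0.03,0,0,0,0,0,0,-0.03,0,0,0,0,0,0,-0.03,0,0,0,0,0,0,-0.03,0,0,0,0,0,0,0,0,0,0],
)

```text
time: 3.45
tcp_pos: [0.5453, 0.1403, 0.0493]
eef_rot: [[0.96, 0.279, -0.0], [0.279, -0.96, 0.0], [-0.0, -0.0, -1.0]]
force: [1.5, 0.6, 1.5]
gripper_width: -0.002
grip_force: 0.6
```

jog_arm(
  commands=[0,0,0,-0.01,0,0,0,0,0,0,-0.003,0,0,0,0,0,0,0,0,0,0],
)

```text
time: 3.75
tcp_pos: [0.5453, 0.1403, 0.0479]
eef_rot: [[0.96, 0.279, 0.0], [0.279, -0.96, 0.0], [0.0, -0.0, -1.0]]
force: [0.7, 1.2, 2.4]
gripper_width: -0.001
grip_force: 0.9
```

jog_arm(
  commands=[0,0,0,-0.008,0,0,0,0,0,0,0,0,0,0],
)

```text
time: 3.95
tcp_pos: [0.5453, 0.1403, 0.0469]
eef_rot: [[0.96, 0.279, 0.0], [0.279, -0.96, 0.0], [0.0, 0.0, -1.0]]
force: [-0.5, 0.6, 4.7]
gripper_width: 0.004
grip_force: 2.3
```

The force rises with the squeeze (4.7 N), so the pin is on its rubber. Lifting and moving to the square pin.

jog_arm(
  commands=[0,0,0,0.05,0,0,0,0,0,0,0.1,0,0,0,0,0,0,0.15,0,0,0,0,-0.045,0.125,0,0,0,0,0,-0.045,0.125,0,0,0,0,0,-0.045,0.125,0,0,0,0,0,-0.045,0.125,0,0,0,0,0,0,0,0,0,0,0,0,0,0,-0.1,0,0,0,0,0,0,-0.06,0,0,0,0,0,0,0,0,0,0],
)

```text
time: 5.05
tcp_pos: [0.517, 0.2142, 0.0662]
eef_rot: [[0.96, 0.279, -0.004], [0.279, -0.96, -0.001], [-0.004, 0.0, -1.0]]
force: [-0.4, -0.1, 0.3]
gripper_width: -0.002
grip_force: 0.0
```

```bash
python3 - <<'E'
from h import *
s=r.sense();print(s["tcp_pos"],s["force"])
a=[cv2.resize(r.snapshot(n)[y:y+75,x:x+100,::-1],None,fx=4,fy=4,interpolation=cv2.INTER_CUBIC) for n,x,y in(("scene",245,180),("top",200,190))]
cv2.imwrite("pics/a3.png",np.hstack(a))
E
```

```text
[0.51702381 0.21417397 0.06623769] [-0.38672806 -0.09355654  0.26147667]
```

View pics/a3.png

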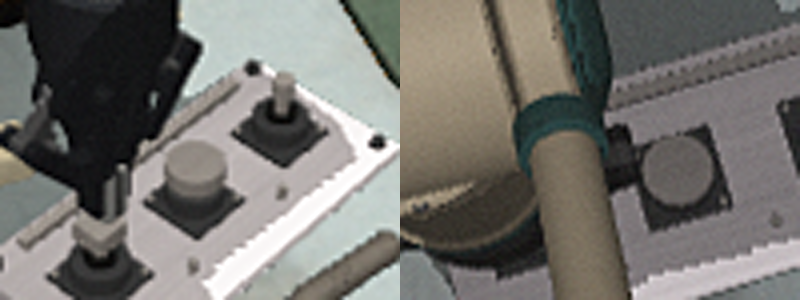

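The wide pin is visibly down, at (197,170) in the scene crop, and the tips are over the square head at (100,230). Pressing the same way.

jog_arm(
  commands=[0,0.005,0.005,-0.03,0,0,0,0,0,0,-0.03,0,0,0,0,0,0,-0.03,0,0,0,0,0,0,-0.03,0,0,0,0,0,0,-0.008,0,0,0,0,0,0,0,0,0,0],
)

```text
time: 5.75
tcp_pos: [0.5193, 0.216, 0.0484]
eef_rot: [[0.96, 0.279, 0.001], [0.279, -0.96, -0.0], [0.0, 0.0, -1.0]]
force: [0.7, 0.1, 1.5]
gripper_width: -0.002
grip_force: 0.6
```

jog_arm(
  commands=[0,0,0,-0.01,0,0,0,0,0,0,0,0,0,0],
)

```text
time: 5.95
tcp_pos: [0.5193, 0.216, 0.0472]
eef_rot: [[0.96, 0.279, 0.001], [0.279, -0.96, 0.0], [0.001, 0.0, -1.0]]
force: [1.1, -1.0, 3.2]
gripper_width: 0.002
grip_force: 1.7
```

jog_arm(
  commands=[0,0,0,0.05,0,0,0,0,0,0,0.12,0,0,0,0,0,0,0.15,0,0,0,0,0.053,-0.169,0.03,0,0,0,0,0.053,-0.169,0,0,0,0,0,0.053,-0.169,0,0,0,0,0,0.053,-0.169,0,0,0,0,0,0.053,-0.169,0,0,0,0,0,0.053,-0.169,0,0,0,0,0,0,0,0,0,0,0,0,0,0,-0.1,0,0,0,0,0,0,0,0,0,0],
)

```text
time: 7.15
tcp_pos: [0.5644, 0.0644, 0.083]
eef_rot: [[0.96, 0.279, -0.005], [0.279, -0.96, 0.001], [-0.005, -0.002, -1.0]]
force: [-0.3, 0.8, -0.4]
gripper_width: -0.003
grip_force: 0.0
```

```bash
python3 - <<'E'
from h import *
s=r.sense();print(s["tcp_pos"],s["force"])
a=[cv2.resize(r.snapshot(n)[y:y+75,x:x+100,::-1],None,fx=4,fy=4,interpolation=cv2.INTER_CUBIC) for n,x,y in(("scene",255,180),("top",220,190))]
cv2.imwrite("pics/a4.png",np.hstack(a))
E
```

```text
[0.56438512 0.06439646 0.08302168] [-0.26704385  0.76312438 -0.39091324]
```

View pics/a4.png

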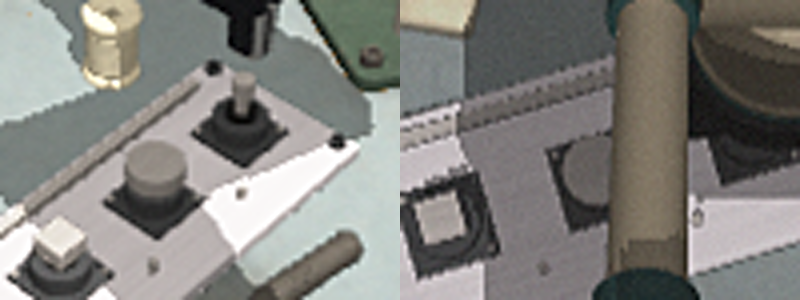

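The square pin is down at (60,240) in the scene crop. The tips hang over the slim head, at about (248,45) against the head at (243,75). Going down.

jog_arm(
  commands=[0,0.015,0.003,-0.1,0,0,0,0,0,0,0,0,0,0,0,0,0,-0.03,0,0,0,0,0,0,-0.03,0,0,0,0,0,0,-0.03,0,0,0,0,0,0,-0.03,0,0,0,0,0,0,-0.012,0,0,0,0,0,0,0,0,0,0],
)

```text
time: 8.05
tcp_pos: [0.5691, 0.0645, 0.0496]
eef_rot: [[0.96, 0.279, 0.0], [0.279, -0.96, 0.0], [0.0, -0.0, -1.0]]
force: [1.0, 0.7, 1.1]
gripper_width: -0.0
grip_force: 0.6
```

jog_arm(
  commands=[0,0,0,-0.01,0,0,0,0,0,0,-0.006,0,0,0,0,0,0,0,0,0,0],
)

```text
time: 8.35
tcp_pos: [0.5691, 0.0644, 0.0474]
eef_rot: [[0.96, 0.279, 0.0], [0.279, -0.96, 0.0], [0.001, -0.0, -1.0]]
force: [0.6, 1.4, 3.3]
gripper_width: 0.001
grip_force: 1.4
```

The force is rising, so the slim pin is on its rubber. Lifting off and backing away.

jog_arm(
  commands=[0,0,0,-0.003,0,0,0,0,0,0,0.05,0,0,0,0,0,0,0.15,0,0,0,0,0,0,0.25,0,0,0,0,0,0,0.25,0,0,0,0,-0.2,0.1,0.2,0,0,0,0,-0.25,0.1,0,0,0,0,0,-0.25,0.1,0,0,0,0,0,-0.25,0,0,0,0,0,0,-0.2,0,0,0,0,0,0,0,0,0,0,0,0,0,0,0,0,0,0,0],
)

```text
time: 9.55
tcp_pos: [0.3962, 0.1091, 0.1823]
eef_rot: [[0.96, 0.279, 0.001], [0.279, -0.96, -0.001], [0.001, 0.001, -1.0]]
force: [0.8, 0.2, 0.3]
gripper_width: 0.001
grip_force: 0.0
```

```bash
python3 - <<'E'
from h import *
a=[cv2.resize(r.snapshot(n)[y:y+140,x:x+190,::-1],None,fx=2,fy=2,interpolation=cv2.INTER_CUBIC) for n,x,y in(("scene",200,150),("top",180,150))]
cv2.imwrite("pics/a5.png",np.hstack(a))
E
```

```text
(no output)
```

View pics/a5.png

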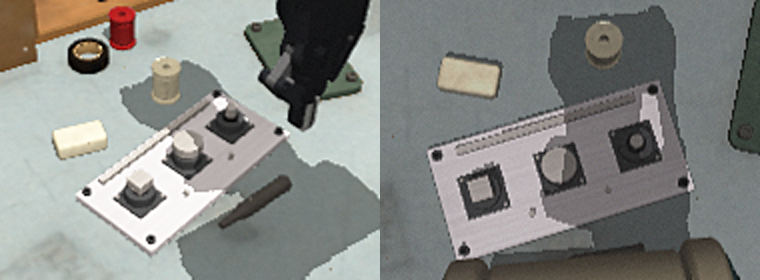

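All three pins sit low, with heads at (138,183), (187,147) and (231,115) in the scene crop. The wax block, spool and punch have not moved.

```bash
python3 -c "
from cell import r
print(r.close_job())"
```

```text
the job is handed in; nothing more can be done
None
```

I pressed all three pins down onto their washers in order (wide, square, slim), lifting off after each, left the wax block, spool and punch where they were, and handed the job in; the hand-in returned no verdict.

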